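Turn the potato rosti in the folding griddle

TASK

Turn the rosti over so that its browned side comes up, using the folding griddle and not touching the food. The turner left lying in the empty half is in the way: first hang it by its eye on the free slanted arm of the utensil tree that points towards you. Then take the griddle's bow handle, fold the loaded half right over until it is shut on the other half, and open it out flat again, guiding it down by hand both times rather than letting it drop, so that the rosti is left lying browned side up in the other half; don't shift the other things on the worktop.

Things in the scene. Friction and masses are not known exactly. Their poses are not given: they have to be found in the camera images.
- griddle: Fixed electric table griddle: two shallow square dark plates hinged like a book, open flat. Origin on the worktop under the middle of the hinge; x along the hinge, away from the robot; y to the left, over the still half (y 0 to 150 mm); z up. Turned by up to 0.2 rad. Each half 160 mm (x) by 150 mm (y); plate floor 44 mm, rim top 62 mm above the worktop; rim 5 mm thick on all four sides, hinge side too.
- flap (a joint): Angle of the hinged half, which carries the rosti: 0 = open flat at the right of the hinge (griddle's y -150 to 0 mm), pi/2 = upright, pi = folded over and shut on the still half. Axis: the griddle's x axis, 62 mm above the worktop. The half weighs about 0.55 kg, its centre about 80 mm from the hinge; little friction: let go in between, it falls.
- handle (a point): Middle of the bow handle on the hinged half: a black round bar 14 mm thick, 95 mm free length, parallel to the hinge, 200 mm from it, 50 mm outside the rim (38 mm of free space between); 50 mm above the worktop when open, 74 mm when shut. Pinched from above, it turns between fingers that keep pointing down. In the half's own axes, as open, the bar lies 12 mm below the hinge.
- far_plate (a point): Centre of the floor of the still half's plate, where the rosti shall end; axes as the griddle's. The floor inside the rim is 150 mm (x) by 140 mm (y), the rim 18 mm high.
- rosti: Round stiff potato rosti, 88 mm across, 14 mm thick, about 75 g; origin at its centre, half-way up. z up = pale side up (as it starts, lying in the hinged half), z down = browned side up. As the half passes upright, the rosti stands on the rim along the hinge and topples over into the still half.
- turner: The whole turner, about 85 g: slotted steel blade 70x70x3 mm, steel neck, red handle with a ring (the eye) at its end, 230 mm in all. Origin under the blade's centre; x towards the eye, z up as it lies: blade on the still half's floor, handle level on its outer rim, pointing left, clear of the worktop.
- turner_grip (a point): Where to take the turner: on the red handle (22 mm wide, 11 mm thick, 104 mm long, flat sides), half-way up, 67 mm above the worktop, 28 to 46 mm outside the rim and 63 mm from the eye's centre. x towards the eye, z up as it lies.
- turner_eye (a point): Centre of the eye, a flat red ring in the plane of the handle: hole 23 mm across, outside 39 mm, 8 mm thick. z is the axis of the hole.
- utensil_tree: Fixed wooden stand: round foot 132 mm across, post 18 mm thick up to 0.34 m, three steel arms 7.6 mm thick sloping up and outward at 50 degrees above the level. Two arms at the back carry a ladle and a scoop (fixed); the free arm points towards the robot, along the tree's -x. Origin under the post; z up; yaw 0.3 to 0.7 rad.
- peg_tip (a point): Tip of the free arm, on its axis: the centre of its red ball end, 10 mm across, 0.297 m above the worktop, 50 mm from the post's axis. The arm runs straight from peg_root to peg_tip.
- peg_root (a point): On the free arm's axis 12 mm from the post's axis, 0.252 m above the worktop. An eye hung on the arm slides down to here; the turner then hangs blade down against the post.
- serving_plate: Bystander: flat round plate with a blue rim, 171 mm across, 19 mm high; origin under its centre.
- egg_box: Bystander: closed cardboard egg box, 106x156x72 mm; origin under its centre.
- salt_mill: Bystander: glass salt shaker with a grey cap, 44 mm across, 90 mm high; origin under its centre.
- lemon: Bystander: yellow lemon, 71x53x51 mm; origin under its centre.
- mug: Bystander: white mug with pale spots, 90x120x98 mm with its handle; origin under its centre.
There are look-alikes about, which are no part of the job. There is more than one size of the rosti; the one meant has the size given above.

How it is judged:
On the way, in this order (a step that is already met when the one before it is completed fails the run):
1. the turner hangs by its eye on the free arm, let go (distance between turner_eye and peg_root below 0.028 m and height (world z) of turner_eye above 0.22 m and contact force between turner and utensil_tree above 0.2 N and contact force between turner and the fingers below 0.05 N and linear speed of turner below 0.05 m/s and angle between turner_eye's own z axis and vertical above 1.1 rad), for 0.2 s.
2. the hinged half is folded right over and shut (value of joint flap above 3.05 rad), for 0.2 s.
3. the hinged half is open flat again and the rosti lies browned side up in the still half (value of joint flap below 0.06 rad and angle between rosti's own z axis and vertical above 2.97 rad and x of rosti in the frame of far_plate between -0.04 and 0.04 m and y of rosti in the frame of far_plate between -0.04 and 0.04 m and z of rosti in the frame of far_plate below 0.013 m), for 0.2 s.
At the end, for the whole second after the job is handed in: Turner hung by its eye on the free arm, let go, at rest (eye's centre within 28 mm of peg_root); hinged half open flat (below 0.06 rad); rosti at rest, flat in the still half, browned side up within 0.17 rad, within 40 mm of the plate's centre along x and y (all of step 1 and all of step 3 and linear speed of rosti below 0.02 m/s); the robot touches nothing.
It fails at once if the robot touches the rosti (contact force between any of the fingers, the arm and rosti above 0.2 N).
It fails at once if the hinged half is let drop (faster than 5 rad/s) (velocity of joint flap above 5 rad/s or velocity of joint flap below -5 rad/s).
It fails at once if a bystander is shifted by more than 30 mm (distance of any of serving_plate, egg_box, salt_mill, lemon, mug from where it was at the start of the episode above 0.03 m).
It also fails if it takes over 72 s, if anything falls off the work surface, if the arm or the gripper's body presses on something with over 40 N, if the wrist force passes 120 N, or if a joint passes its speed limit or range.

ROBOT

A 7-joint arm with a two-finger parallel gripper is mounted at the origin on a cart in front of the work surface, level with it; the furniture and walls round the work are solid. World frame = base frame: x ahead of the robot, y to its left, z up, the work surface at z = 0. Lengths are in m, angles in rad, forces in N, time in s.
With the tool pointing down it reaches from about 0.425 to 0.925 m from the base axis. Payload 6.8 kg.
Tool frame: the origin (TCP) lies midway between the tips of the shut fingers; the grasp point (between the pads) lies 19 mm behind it; z points along the fingers, y is the line along which they close (so a half turn about z gives the same grasp; the last joint's range is limited). The gripper opens to 85 mm and grips with 20 to 120 N. Pads are 22 mm wide; open, the fingers measure 114 mm over their backs; the gripper's body (76 mm by 85 mm) begins 54 mm behind the grasp point. The pads swing forward as they close: fully open they stand 13 mm farther back than shut.
Start: joints at [-1.403, 0.477, 0.022, 1.555, -0.011, 1.109, -0.083], TCP at [0.184, 0.65, 0.231] pointing down, gripper open.
Joint ranges: [-2.96, 2.96], [-0.34, 2.1], [-1.41, 1.46], [0.24, 2.44], [-1.37, 4.51], [0.17, 1.92], [-2.96, 2.96]. Speed limits (rad/s): [2.39, 2.39, 3.14, 3.14, 3.14, 3.14, 3.14].

INTERFACE

Orientations are given as a unit quaternion [w, x, y, z].
In Python, from station import bot, imaging gives the robot as it stands.
- The arm moves only by the tool move_arm, never from a script. Its argument "commands" is a list that holds one entry, the list of rows, each a list of 7 numbers: the shift along the tool's x, y, z in m, then the turn, a rotation vector about the tool's x, y, z in degrees, then the finger opening in m, from 0 to 0.0854. In form: [[[x, y, z, rx, ry, rz, grip], ...]]. A call has 1 to 20 rows; each row shifts and turns the commanded pose from where the row before left it, along the tool's axes as they then stand; what a row does not reach is not made up. A row lasts 1/8 s, in which the tool goes at most 62.5 mm and 10.7 degrees, less where a joint would pass 70% of its speed; a pose out of reach is approached as far as the arm can. A call is refused whole if a number of a shift passes 0.0625 or a number of a turn 10.7, either way. A call with a gripper value outside its range is refused whole. The fingers move at their own pace and stop on an object; "squeeze" is the grip in N (left out, the last holds). Time passes only in rows, so rows that do not move let the fingers close. It gives the time, the measured TCP pose, the force, the opening and the grip force at its end, in the units of the state.
- bot.get_obs(): the state, without advancing time (a new reading comes with each control period).
- imaging.read_camera(name): name is "side" or "top" or "wrist"; returns the picture (480x640x3 uint8, red, green, blue); there is no depth.
- imaging.calibration(name): a dict with "intrinsics" (3x3 intrinsics, pixels), "extrinsics" (4x4, takes a point from camera to world coordinates); the wrist camera has in their place "mount" (4x4, takes a point from camera to tool coordinates, whose origin is the TCP and whose axes are the flange's). Camera axes: x right, y down, z forward; pixel columns grow to the right and rows downward; lengths in m; the calibration is good to about 2 mm. A picture is of the moment at which its call begins: read the wrist's pose just before it. calibration takes no time and is no camera call.
- bot.hand_in(): hands the job in; it is judged then, once.
The state is a dict: "t": time; "q": joint angles; "joint_vel": joint speeds; "joint_torque": joint torques, N m; "eef_pos": TCP position; "tool_rot": TCP orientation; "contact_force": force on the tool from outside, world axes, zero at the start; "torque": the same for the moment, N m; "gripper_width": opening from 0.0 (shut) to 1.0 (fully open); "grasp_force": force on a finger pad.
Only numpy, scipy, OpenCV 4.12 (cv2) and the standard library are available. Lean on these libraries where they do the work, as an engineer would, in place of code of your own. Each camera call takes 0.05 s, during which the arm holds its last target. There are 200 camera calls.

## Working session

There is one attempt and no reset: what is moved stays moved. The work goes in short steps, Python scripts to look and compute and a tool call to move; the robot and the scene stay as the last step left them, time stands still between calls to the robot, and variables do not carry over. Pictures are saved under pics/ and viewed, at most 10 in all, crops included, and the job is handed in when it is done.

Besides the shell and the picture viewer there is one more tool, called after "Emit:" as name(argument=value, ...) on one line, values as JSON. move_arm: Moves the arm, as the interface text tells. Its arguments: {"type":"object","properties":{"commands":{"type":"array","items":{"type":"array","items":{"type":"array","items":{"type":"number"}}}},"squeeze":{"type":"number"}},"required":["commands"]}

```bash
mkdir -p pics; ls; python3 - <<'E'
from station import bot, imaging
import cv2,numpy as np
o=bot.get_obs();print(o['t'],o['eef_pos'],o['tool_rot'],o['gripper_width'])
for n in ['top','side']:
    im=imaging.read_camera(n);cv2.imwrite(f'pics/{n}0.png',im[:,:,::-1])
    c=imaging.calibration(n);print(n,np.round(c['intrinsics'],1).tolist(),np.round(c['extrinsics'],3).tolist())
print(imaging.calibration('wrist'))
E
```

```text
pics
0.0 [0.18365609 0.64890253 0.23029372] [-7.11153939e-05  1.37460540e-01  9.90506793e-01 -9.41798245e-04] 1.0007591319657596
top [[527.8, 0.0, 313.6], [0.0, 527.8, 240.9], [0.0, 0.0, 1.0]] [[-0.478, -0.795, 0.373, -0.162], [-0.878, 0.433, -0.204, 0.477], [0.001, -0.425, -0.905, 1.876], [0.0, 0.0, 0.0, 1.0]]
side [[505.4, 0.0, 315.5], [0.0, 505.4, 244.3], [0.0, 0.0, 1.0]] [[0.155, -0.446, 0.882, -0.796], [-0.988, -0.077, 0.135, -0.096], [0.008, -0.892, -0.452, 0.86], [0.0, 0.0, 0.0, 1.0]]
{'intrinsics': array([[358.24151621,   0.        , 317.24236212],
       [  0.        , 358.24151621, 231.69543337],
       [  0.        ,   0.        ,   1.        ]]), 'mount': array([[ 4.65066732e-04, -9.53487177e-01, -3.01433221e-01,
         7.67728374e-02],
       [ 9.99999816e-01,  3.25889717e-04,  5.12003885e-04,
        -9.02343323e-04],
       [-3.89955152e-04, -3.01433403e-01,  9.53487153e-01,
        -1.41409543e-01],
       [ 0.00000000e+00,  0.00000000e+00,  0.00000000e+00,
         1.00000000e+00]])}
```

View pics/top0.png

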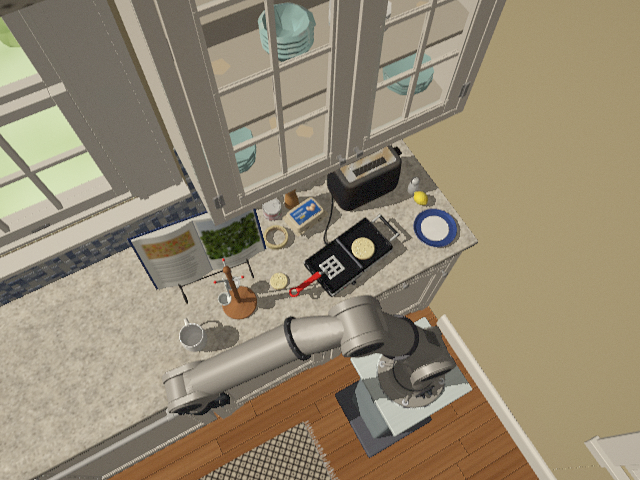

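View pics/side0.png

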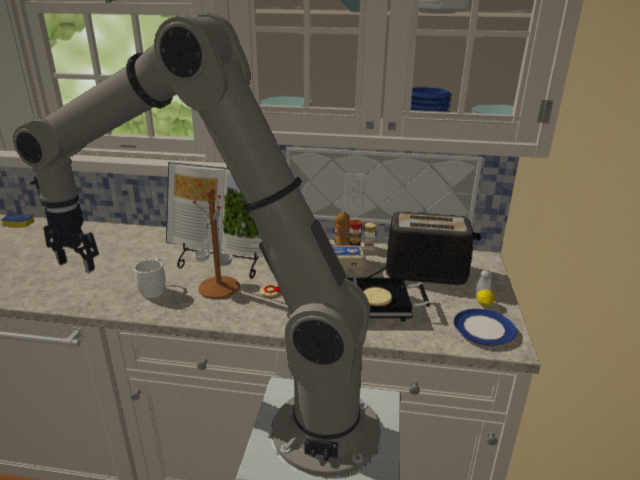

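```bash
cat > h.py <<'E'
from station import bot, imaging
import cv2,numpy as np
from scipy.spatial.transform import Rotation as R
def rot(o): return R.from_quat(np.r_[o['tool_rot'][1:],o['tool_rot'][0]]).as_matrix()
def cam(n,o=None):
    c=imaging.calibration(n);K=c['intrinsics']
    if n!='wrist': return K,c['extrinsics']
    o=o or bot.get_obs();T=np.eye(4);T[:3,:3]=rot(o);T[:3,3]=o['eef_pos'];return K,T@c['mount']
def ray(C,p):
    K,E=C;d=E[:3,:3]@np.linalg.solve(K,[p[0],p[1],1.]);return E[:3,3],d/np.linalg.norm(d)
def onz(C,p,z):
    o,d=ray(C,p);return o+d*(z-o[2])/d[2]
def tri(C1,p1,C2,p2):
    o1,d1=ray(C1,p1);o2,d2=ray(C2,p2)
    s=np.linalg.lstsq(np.c_[d1,-d2],o2-o1,rcond=None)[0];a=o1+s[0]*d1;b=o2+s[1]*d2
    return (a+b)/2,np.linalg.norm(a-b)
def proj(C,P):
    K,E=C;q=np.linalg.inv(E)@np.r_[P,1];u=K@q[:3];return u[:2]/u[2]
E
python3 - <<'E'
from h import *
a=cv2.imread('pics/top0.png')[205:325,205:425];b=cv2.imread('pics/side0.png')[180:325,175:440]
a=cv2.resize(a,(550,300),interpolation=cv2.INTER_CUBIC);b=cv2.resize(b,(548,300),interpolation=cv2.INTER_CUBIC)
b=cv2.copyMakeBorder(b,0,0,0,2,0)
cv2.imwrite('pics/crop.png',np.vstack([a,b]))
C=cam('top')
t=cv2.imread('pics/top0.png')
red=((t[:,:,2]>150)&(t[:,:,1]<60)&(t[:,:,0]<60)).astype('uint8')
n,l,s,c=cv2.connectedComponentsWithStats(red)
for i in range(1,n):
    if s[i,4]>1: print('top',s[i],c[i].round(1))
t=cv2.imread('pics/side0.png')
red=((t[:,:,2]>130)&(t[:,:,1]<70)&(t[:,:,0]<70)).astype('uint8')
n,l,s,c=cv2.connectedComponentsWithStats(red)
for i in range(1,n):
    if s[i,4]>1: print('side',s[i],c[i].round(1))
E
```

```text
top [223 259   1   2   2] [223.  259.5]
top [304 272  17  11  68] [312.9 277.3]
top [242 276   1   2   2] [242.  276.5]
top [214 281   2   2   3] [214.7 281.7]
top [290 288  13   9  34] [296.  291.7]
side [350 220   4   4   9] [351.1 222. ]
side [356 220   5   4   9] [358.4 222. ]
side [264 286   7   6  16] [266.1 289.2]
side [273 286   6   5  14] [275.3 288.1]
```

View pics/crop.png

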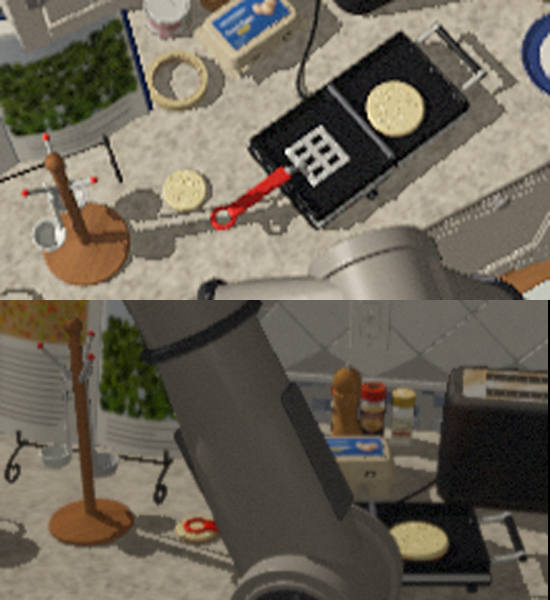

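```bash
python3 - <<'E'
from h import *
T=cam('top');S=cam('side')
p=lambda x,y:(205+x/2.5,205+y/2.5)
print('peg',tri(T,(242.6,277),S,(219.5,207.6)), onz(T,(242.6,277),.297))
print('eye',onz(T,(293.8,291.4),.067),tri(T,(293.8,291.4),S,(270.3,288)))
print('handle mid',onz(T,(312.9,277.3),.072))
print('foot',onz(T,p(88,243),.01),'post top',onz(T,p(53,158),.34))
for n,q in dict(c1=(250,138),c2=(318,226),c3=(467,104),c4=(404,35),h1=(330,85),h2=(392,160),b1=(440,30),b2=(482,72),rosti=(396,110)).items(): print(n,onz(T,p(*q),.055 if n!='rosti' else .058).round(3))
E
```

```text
peg (array([0.48670623, 0.3803679 , 0.29525008]), np.float64(0.0022134137724624443)) [0.48541522 0.38145935 0.297     ]
eye [0.4404763  0.22846116 0.067     ] (array([0.44041363, 0.22763791, 0.06886808]), np.float64(0.0023503298358311235))
handle mid [0.4537192  0.14245947 0.072     ]
foot [0.51689643 0.41459766 0.01      ] post top [0.51915423 0.41661377 0.34      ]
c1 [0.534 0.133 0.055]
c2 [0.364 0.111 0.055]
c3 [ 0.426 -0.183  0.055]
c4 [ 0.573 -0.16   0.055]
h1 [ 0.553 -0.016  0.055]
h2 [ 0.402 -0.036  0.055]
b1 [ 0.554 -0.214  0.055]
b2 [ 0.461 -0.232  0.055]
rosti [ 0.468 -0.082  0.058]
```

Emit:
move_arm(commands=[[[0,0,0,0,0,9.35,0.0854],[0,0,0,0,0,9.35,0.0854],[0,0,0,0,0,9.35,0.0854],[0,0,0,0,0,9.35,0.0854],[0,0,0,0,0,9.35,0.0854],[0,0,0,0,0,9.35,0.0854],[0,0,0,0,0,9.35,0.0854],[-0.043,0.016,0.003,0,0,0,0.0854],[-0.043,0.016,0.003,0,0,0,0.0854],[-0.043,0.016,0.003,0,0,0,0.0854],[-0.043,0.016,0.003,0,0,0,0.0854],[-0.043,0.016,0.003,0,0,0,0.0854],[-0.043,0.016,0.003,0,0,0,0.0854],[-0.043,0.016,0.003,0,0,0,0.0854],[-0.043,0.016,0.003,0,0,0,0.0854],[-0.043,0.016,0.003,0,0,0,0.0854],[-0.043,0.016,0.003,0,0,0,0.0854],[-0.043,0.016,0.003,0,0,0,0.0854],[-0.043,0.016,0.003,0,0,0,0.0854],[0,0,0,0,0,0,0.0854]]])

```text
t: 2.6
eef_pos: [0.4531, 0.165, 0.1951]
tool_rot: [0.0, 0.654, 0.757, -0.001]
contact_force: [-0.9, -0.6, 0.4]
gripper_width: 1.001
grasp_force: 0.0
```

```bash
python3 - <<'E'
from h import *
o=bot.get_obs();print(o['t'],o['eef_pos'],rot(o).round(3).tolist(),o['q'])
C=cam('wrist',o);im=imaging.read_camera('wrist');b=im[:,:,::-1].copy();cv2.imwrite('pics/w1.png',b)
red=((im[:,:,0]>120)&(im[:,:,1]<70)&(im[:,:,2]<70)).astype('uint8')
n,l,s,c=cv2.connectedComponentsWithStats(red)
for i in range(1,n):
    if s[i,4]>40: print(s[i],c[i].round(1),onz(C,c[i],.067))
for h in [cv2.findContours(red,cv2.RETR_CCOMP,cv2.CHAIN_APPROX_NONE)]:
    for k,cc in enumerate(h[0]):
        if cv2.contourArea(cc)>100:
            m=cc[:,0].mean(0); print('cont',h[1][0][k][3],cv2.contourArea(cc),m,onz(C,m,.067),cv2.minAreaRect(cc))
E
```

```text
2.6 [0.45306855 0.16498474 0.19508709] [[-0.146, 0.989, -0.0], [0.989, 0.146, -0.001], [-0.001, -0.0, -1.0]] [-0.92134968  0.21381249  0.51004426  2.06945918 -0.13215512  0.88975259
 -0.19147442]
[ 289  108   51  176 4397] [314.9 197.5] [0.44855875 0.18289543 0.067     ]
cont -1 5136.5 [315.08270677 195.29573935] [0.44848807 0.18458584 0.067     ] ((314.0, 195.5), (175.0, 50.0), 90.0)
cont 2 943.5 [314.02970297 134.45544554] [0.44125584 0.22892379 0.067     ] ((314.5000305175781, 134.50003051757812), (33.941123962402344, 35.35533905029297), 45.0)
```

View pics/w1.png

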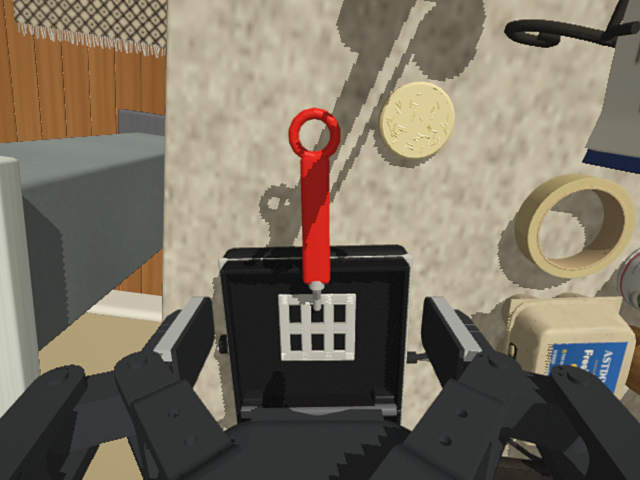

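Emit:
move_arm(commands=[[[0,0,0,0,-10,0,0.0854],[0,0,0,0,-10,0,0.0854],[0.008,0,0.024,0,0,0,0.0854],[0.008,0,0.024,0,0,0,0.0854],[0.008,0,0.024,0,0,0,0.07],[0.008,0,0.024,0,0,0,0.06],[0.008,-0.001,0.024,0,0,0,0.05],[0.007,-0.001,0.024,0,0,0,0.045],[0,0,0,0,0,0,0.01],[0,0,0,0,0,0,0.01],[0,0,0,0,0,0,0.01],[0,0,0,0,0,0,0.01]]], squeeze=70)

```text
t: 4.15
eef_pos: [0.4511, 0.1639, 0.0445]
tool_rot: [0.132, 0.641, 0.747, -0.112]
contact_force: [0.4, 0.1, -1.0]
gripper_width: 0.247
grasp_force: 68.1
```

Emit:
move_arm(commands=[[[-0.014,0,-0.038,0,0,0,0.01],[-0.014,0,-0.038,0,0,0,0.01],[-0.014,0,-0.038,0,0,0,0.01],[-0.014,0,-0.038,0,0,0,0.01],[-0.014,0,-0.038,0,0,0,0.01],[0,0,0,0,0,0,0.01]]])

```text
t: 4.9
eef_pos: [0.4524, 0.1633, 0.2491]
tool_rot: [0.132, 0.642, 0.747, -0.11]
contact_force: [0.4, -0.5, -0.6]
gripper_width: 0.243
grasp_force: 68.5
```

```bash
cat >> h.py <<'E'
tip=np.array([.486,.381,.297]);post=np.array([.518,.4155,0])
a=np.radians(20)
def target(beta,psi):
    t=np.array([np.cos(psi),np.sin(psi),0]);up=np.array([0,0,1.])
    h=up*np.cos(beta)+t*np.sin(beta);n=-t*np.cos(beta)+up*np.sin(beta)
    x0,z0=h,-n
    x=x0*np.cos(a)+z0*np.sin(a);z=z0*np.cos(a)-x0*np.sin(a)
    return np.c_[x,np.cross(z,x),z]
E
python3 - <<'E'
from h import *
o=bot.get_obs();R0=rot(o);p=o['eef_pos'];print(o['t'],p,o['grasp_force'],np.degrees(np.arctan2(R0[1,0],R0[0,0])),o['q'].round(2))
psi=.72
# eye in tool
off=np.array([.4413,.2289,.067])-[.4511,.1639,.0445]
d=R0.T@off;print('eye in tool',d)
Rt=target(np.radians(30),psi)
Ry=target(np.radians(90),psi) # level, yawed
v1=R.from_matrix(R0.T@Ry).as_rotvec(degrees=True);v2=R.from_matrix(Ry.T@Rt).as_rotvec(degrees=True);print(v1,v2)
w=np.array([-np.cos(psi)*np.cos(np.radians(50)),-np.sin(psi)*np.cos(np.radians(50)),np.sin(np.radians(50))])
s=tip+.045*w-Rt@d;print('standoff TCP',s,'shift final frame',Rt.T@(s-p))
E
```

```text
4.9 [0.45244673 0.16330499 0.2491069 ] 68.53763222694397 98.61453300151888 [-1.16  0.23  0.57  1.97  0.21  1.13 -0.55]
eye in tool [ 0.05426776  0.00027304 -0.04338462]
[19.77578662 -0.37325502 53.95303503] [1.75949822e-15 6.00000000e+01 7.85460775e-15]
standoff TCP [0.45378562 0.35310899 0.26335481] shift final frame [ 0.10580288 -0.14181288  0.07017983]
```

Emit:
move_arm(commands=[[[0,0,0,3.3,0,9,0.01],[0,0,0,3.3,0,9,0.01],[0,0,0,3.3,0,9,0.01],[0,0,0,3.3,0,9,0.01],[0,0,0,3.3,0,9,0.01],[0,0,0,3.3,0,9,0.01],[0.008,-0.029,-0.006,0,0,0,0.01],[0.008,-0.029,-0.006,0,0,0,0.01],[0.008,-0.028,-0.006,0,0,0,0.01],[0.007,-0.028,-0.006,0,0,0,0.01],[0.007,-0.028,-0.006,0,0,0,0.01],[0,0,0,0,10,0,0.01],[0,0,0,0,10,0,0.01],[0,0,0,0,10,0,0.01],[0,0,0,0,10,0,0.01],[0,0,0,0,10,0,0.01],[0,0,0,0,10,0,0.01],[0,0,0,0,0,0,0.01]]])

```text
t: 7.15
eef_pos: [0.3947, 0.2964, 0.2627]
tool_rot: [-0.101, 0.896, 0.334, 0.274]
contact_force: [1.2, -0.7, -0.9]
gripper_width: 0.243
grasp_force: 68.5
```

```bash
python3 - <<'E'
from h import *
o=bot.get_obs();R0=rot(o);p=o['eef_pos'];print(o['t'],p,o['grasp_force'],o['q'].round(2))
Rt=target(np.radians(30),.72);print(R.from_matrix(R0.T@Rt).as_rotvec(degrees=True))
C=cam('wrist',o);im=imaging.read_camera('wrist');cv2.imwrite('pics/w2.png',im[:,:,::-1])
print('tip pred',proj(C,tip),'eye pred',proj(C,p+R0@[.0545,0,-.043]))
d=np.array([.0545,0,-.043]);w=np.array([-np.cos(.72)*.643,-np.sin(.72)*.643,.766])
s=tip+.045*w-Rt@d;print(s,R0.T@(s-p))
E
```

```text
7.15 [0.39470668 0.29644063 0.26268241] 68.54133725166321 [-1.22 -0.17  0.37  2.38  0.38  0.35 -2.01]
[ 0.39442168  6.09265354 -0.28999919]
tip pred [305.96888132   9.96631612] eye pred [314.3847833  198.98330843]
[0.45363886 0.35261708 0.26349816] [ 0.06794857 -0.00403803  0.04467825]
```

View pics/w2.png

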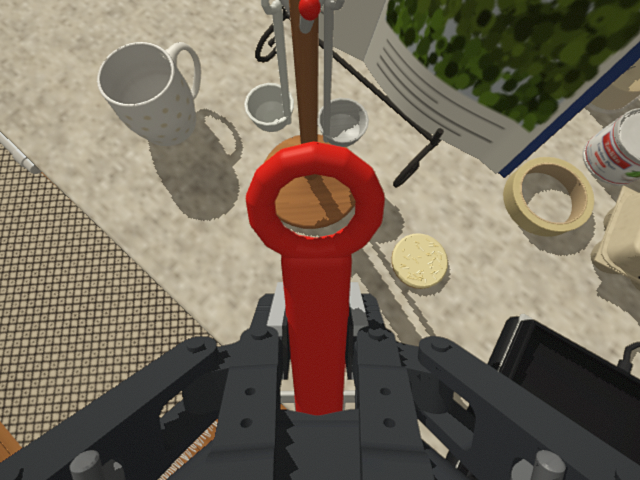

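Emit:
move_arm(commands=[[[0.017,-0.001,0.011,0,0,0,0.01],[0.017,0,0.011,0,0,0,0.01],[0.017,-0.001,0.011,0,0,0,0.01],[0.017,0,0.011,0,0,0,0.01],[0,0,0,0,6,0,0.01],[0,0,0,0,0,0,0.01]]])

```text
t: 7.95
eef_pos: [0.4534, 0.3536, 0.2655]
tool_rot: [-0.117, 0.881, 0.33, 0.318]
contact_force: [0.1, 0.4, -1.1]
gripper_width: 0.244
grasp_force: 69.2
```

```bash
python3 - <<'E'
from h import *
o=bot.get_obs();R0=rot(o);p=o['eef_pos'];print(o['t'],p,o['grasp_force'],o['q'].round(2))
Rt=target(np.radians(30),.72);print(R.from_matrix(R0.T@Rt).as_rotvec(degrees=True))
C=cam('wrist',o);im=imaging.read_camera('wrist');cv2.imwrite('pics/w3.png',im[:,:,::-1])
e=p+R0@[.0545,0,-.043]
print('tip pred',proj(C,tip),'eye pred',proj(C,e))
red=((im[:,:,0]>120)&(im[:,:,1]<70)&(im[:,:,2]<70)).astype('uint8')
h=cv2.findContours(red,cv2.RETR_CCOMP,cv2.CHAIN_APPROX_NONE)
for k,cc in enumerate(h[0]):
    if cv2.contourArea(cc)>20: m=cv2.minEnclosingCircle(cc);print(h[1][0][k][3],cv2.contourArea(cc),m)
w=np.array([-np.cos(.72)*.643,-np.sin(.72)*.643,.766])
print('eye rel tip',e-tip,'w dir tool',R0.T@w, 'eye->tip in tool',R0.T@(tip-e))
E
```

```text
7.95 [0.45340811 0.35364618 0.26547451] 69.19243097305298 [-1.38 -0.02  0.58  2.31  0.4   0.18 -2.01]
[0.35964901 0.37066696 0.00993063]
tip pred [317.62206652 178.38913676] eye pred [314.4116796  198.65688025]
-1 38.0 ((622.5, 232.0), 10.111974716186523)
-1 153.0 ((320.0, 177.0), 11.180439949035645)
-1 21274.0 ((317.0, 277.5), 136.59164428710938)
11 88.0 ((324.0, 242.0), 9.486932754516602)
11 4429.0 ((315.0, 203.5), 45.00287628173828)
11 198.5 ((296.5, 151.0), 16.978025436401367)
-1 225.5 ((223.6884002685547, 39.52898406982422), 9.436395645141602)
-1 233.5 ((387.0, 29.545454025268555), 9.640321731567383)
eye rel tip [-0.02183696 -0.01755087  0.03635296] w dir tool [-0.00666174  0.00627702 -1.00006061] eye->tip in tool [-0.00162928  0.00091601  0.04585771]
```

View pics/w3.png

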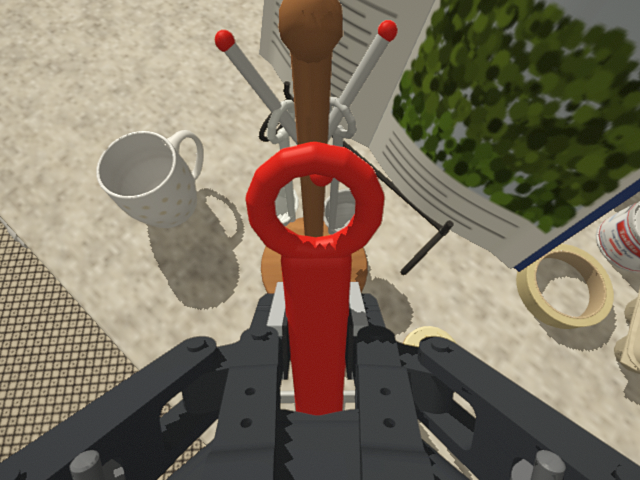

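Emit:
move_arm(commands=[[[-0.001,0.002,0.01,0,0,0,0.01],[0,0,0.012,0,0,0,0.01],[0,0,0.012,0,0,0,0.01],[0,0,0.012,0,0,0,0.01],[0,0,0.012,0,0,0,0.01],[0,0,0,0,0,0,0.01]]])

```text
t: 8.75
eef_pos: [0.475, 0.3705, 0.2554]
tool_rot: [-0.108, 0.885, 0.329, 0.31]
contact_force: [0.0, -0.3, -1.1]
gripper_width: 0.247
grasp_force: 69.2
```

```bash
python3 - <<'E'
from h import *
o=bot.get_obs();R0=rot(o);p=o['eef_pos'];print(o['t'],p,o['contact_force'],o['q'].round(2))
Rt=target(np.radians(30),.72);print(R.from_matrix(R0.T@Rt).as_rotvec(degrees=True))
e=p+R0@[.0545,0,-.043]
print('eye->tip in tool',R0.T@(tip-e))
im=imaging.read_camera('wrist');cv2.imwrite('pics/w4.png',im[100:340,160:480,::-1])
E
```

```text
8.75 [0.47497397 0.37048819 0.25544504] [ 0.04263511 -0.28539234 -1.12917346] [-1.28  0.07  0.51  2.25  0.16  0.17 -1.79]
[ 0.98886868  1.65324587 -0.08857402]
eye->tip in tool [-0.01678217 -0.00030114  0.01984486]
```

View pics/w4.png

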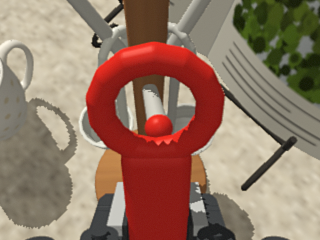

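Emit:
move_arm(commands=[[[0,0,-0.02,0,0,0,0.01],[-0.01,0,-0.01,0,-7,0,0.01],[-0.01,0,0,0,-7,0,0.01],[0,0,0,0,0,0,0.01]]])

```text
t: 9.3
eef_pos: [0.4474, 0.35, 0.2684]
tool_rot: [-0.069, 0.916, 0.341, 0.201]
contact_force: [0.5, -0.2, -1.4]
gripper_width: 0.247
grasp_force: 69.2
```

```bash
cat > e.py <<'E'
from h import *
o=bot.get_obs();R0=rot(o);p=o['eef_pos'];print(o['t'],p,o['contact_force'].round(1),o['q'].round(2))
psi=.72;w=np.array([-np.cos(psi)*.643,-np.sin(psi)*.643,.766])
for b in (35,40,45):
    print(b,R.from_matrix(R0.T@target(np.radians(b),psi)).as_rotvec(degrees=True).round(1))
e=p+R0@[.0545,0,-.043]
print('eye->tip in tool',(R0.T@(tip-e)).round(4),'peg-down dir in tool',-(R0.T@w).round(3))
E
python3 e.py
```

```text
9.3 [0.44738656 0.34998103 0.26836017] [ 0.5 -0.2 -1.4] [-1.35  0.05  0.57  2.12  0.03  0.55 -1.66]
35 [ 0.8 10.5 -0.1]
40 [ 0.8  5.5 -0.1]
45 [ 0.8  0.5 -0.2]
eye->tip in tool [0.0024 0.002  0.0375] peg-down dir in tool [ 0.267 -0.015  0.964]
```

Emit:
move_arm(commands=[[[0.001,0.001,0.01,0,0,0,0.01],[0.001,0.001,0.01,0,0,0,0.01],[0,0.001,0.01,0,0,0,0.01],[0.001,0,0.0085,0,0,0,0.01],[0.003,0,0.01,0,0,0,0.01],[0,0,0,0,0,0,0.01]]])

```text
t: 10.05
eef_pos: [0.4684, 0.3617, 0.2243]
tool_rot: [-0.067, 0.916, 0.341, 0.199]
contact_force: [-0.1, -0.6, -0.8]
gripper_width: 0.248
grasp_force: 69.2
```

```bash
python3 e.py; python3 - <<'E'
from h import *
im=imaging.read_camera('wrist');cv2.imwrite('pics/w5.png',im[100:340,160:480,::-1])
E
```

```text
10.05 [0.46840527 0.36165993 0.22431414] [-0.1 -0.6 -0.8] [-1.27  0.17  0.55  2.12 -0.13  0.46 -1.51]
35 [ 1.  10.8 -0.2]
40 [ 1.   5.8 -0.2]
45 [ 0.9  0.8 -0.2]
eye->tip in tool [-0.001  -0.0023 -0.0127] peg-down dir in tool [ 0.272 -0.017  0.962]
```

View pics/w5.png

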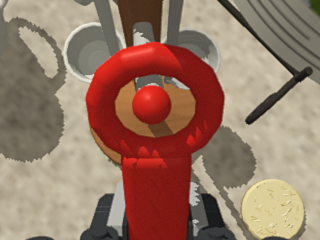

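Emit:
move_arm(commands=[[[0.003,-0.001,0.009,0,0,0,0.01],[0.002,0,0.009,0,0,0,0.01],[0.003,0,0.009,0,0,0,0.01],[0.002,0,0.009,0,0,0,0.01],[0,0,0,0,0,0,0.01]]])

```text
t: 10.72
eef_pos: [0.486, 0.3777, 0.1955]
tool_rot: [-0.067, 0.916, 0.341, 0.199]
contact_force: [0.1, -0.8, 0.1]
gripper_width: 0.244
grasp_force: 69.2
```

```bash
python3 e.py
```

```text
10.725 [0.48596513 0.37768191 0.1955218 ] [ 0.1 -0.8  0.1] [-1.2   0.26  0.49  2.1  -0.23  0.4  -1.42]
35 [ 0.9 10.8 -0.2]
40 [ 0.9  5.8 -0.2]
45 [ 0.9  0.8 -0.2]
eye->tip in tool [-0.0109 -0.0012 -0.0487] peg-down dir in tool [ 0.272 -0.017  0.962]
```

Emit:
move_arm(commands=[[[0.003,0,0.004,0,4,0,0.01],[0.003,0,0.004,0,4,0,0.01],[0,0,0,0,0,0,0.021],[0,0,0,0,0,0,0.0215],[0,0,0,0,0,0,0.022],[0,0,0,0,0,0,0.0225],[0,0,0,0,0,0,0.023],[0,0,0,0,0,0,0.024],[0,0,0,0,0,0,0.026],[0,0,0,0,0,0,0.03],[0,0,0,0,0,0,0.04],[0,0,0,0,0,0,0.05],[0,0,0,0,0,0,0.05]]], squeeze=20)

```text
t: 12.35
eef_pos: [0.4927, 0.3835, 0.1919]
tool_rot: [-0.091, 0.9, 0.335, 0.263]
contact_force: [0.5, 0.1, -0.7]
gripper_width: 0.59
grasp_force: 0.0
```

```bash
python3 e.py;  python3 - <<'E'
from h import *
im=imaging.read_camera('wrist');cv2.imwrite('pics/w6.png',im[::,:,::-1])
E
```

```text
12.35 [0.49269349 0.38354997 0.19189634] [ 0.5  0.1 -0.7] [-1.15  0.24  0.42  2.18 -0.3   0.18 -1.35]
35 [ 0.9  2.7 -0.1]
40 [ 0.9 -2.3 -0.1]
45 [ 0.9 -7.3 -0.2]
eye->tip in tool [-0.004  -0.0011 -0.0495] peg-down dir in tool [ 0.134 -0.016  0.991]
```

View pics/w6.png

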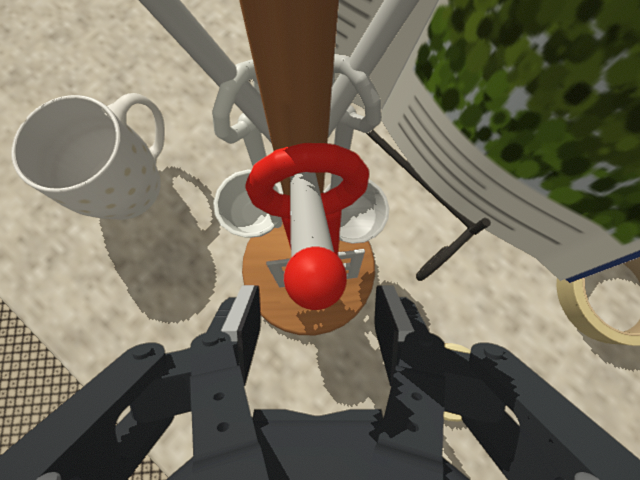

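Emit:
move_arm(commands=[[[0,0,-0.01,0,0,0,0.0854],[0,0,-0.02,0,0,0,0.0854],[0,0,-0.03,0,0,0,0.0854],[0,0,-0.03,0,0,0,0.0854],[0,0,-0.03,0,0,0,0.0854],[0,0,-0.03,0,0,0,0.0854]]])

```text
t: 13.15
eef_pos: [0.4304, 0.3322, 0.3195]
tool_rot: [-0.091, 0.9, 0.335, 0.263]
contact_force: [-0.2, -0.2, 0.3]
gripper_width: 1.003
grasp_force: 0.0
```

```bash
python3 - <<'E'
from h import *
o=bot.get_obs();R0=rot(o);p=o['eef_pos'];print(o['t'],p,o['q'].round(2))
y=.13;x=np.array([np.cos(y),np.sin(y),0]);z=np.array([0,0,-1.]);Rt=np.c_[x,np.cross(z,x),z]
print(R.from_matrix(R0.T@Rt).as_rotvec(degrees=True),Rt.round(3).tolist())
d=np.array([.504,-.224,.17])-p;print('shift after turn',Rt.T@d)
# check the turner in top view
im=imaging.read_camera('top')
red=((im[:,:,0]>120)&(im[:,:,1]<70)&(im[:,:,2]<70)).astype('uint8')
n,l,s,c=cv2.connectedComponentsWithStats(red)
for i in range(1,n):
    if s[i,4]>5: print(s[i],c[i].round(1))
print('root proj',proj(cam('top'),[.51,.407,.252]))
E
```

```text
13.15 [0.4303794  0.33219471 0.31948809] [-1.54 -0.18  0.66  2.2   0.39  0.55 -1.99]
[ -8.69654589 -31.60482271  32.53009141] [[0.992, 0.13, 0.0], [0.13, -0.992, 0.0], [0.0, 0.0, -1.0]]
shift after turn [0.00089755 0.56104523 0.14948809]
[231 277   3   8  14] [231.8 280.5]
[235 284   7  10  13] [238.2 288.9]
root proj [234.00957158 279.31159839]
```

Emit:
move_arm(commands=[[[0,0,0,-1.74,-6.32,6.51,0.0854],[0,0,0,-1.74,-6.32,6.51,0.0854],[0,0,0,-1.74,-6.32,6.51,0.0854],[0,0,0,-1.74,-6.32,6.51,0.0854],[0,0,0,-1.74,-6.32,6.51,0.0854],[0,0.051,0.0136,0,0,0,0.0854],[0,0.051,0.0136,0,0,0,0.0854],[0,0.051,0.0136,0,0,0,0.0854],[0,0.051,0.0136,0,0,0,0.0854],[0,0.051,0.0136,0,0,0,0.0854],[0,0.051,0.0136,0,0,0,0.0854],[0,0.051,0.0136,0,0,0,0.06],[0,0.051,0.0136,0,0,0,0.06],[0,0.051,0.0136,0,0,0,0.05],[0,0.051,0.0136,0,0,0,0.05],[0,0.051,0.0136,0,0,0,0.05],[0,0,0,0,0,0,0.05]]])

```text
t: 15.32
eef_pos: [0.5018, -0.2292, 0.1685]
tool_rot: [0.002, 0.998, 0.061, -0.001]
contact_force: [-0.1, -0.5, -0.1]
gripper_width: 0.584
grasp_force: 0.0
```

```bash
python3 - <<'E'
from h import *
o=bot.get_obs();print(o['t'],o['eef_pos'],rot(o).round(3).tolist(),o['q'].round(2))
im=imaging.read_camera('wrist');cv2.imwrite('pics/w7.png',im[:,:,::-1])
C=cam('wrist',o)
for n,P in dict(bar=[.504,-.224,.05],hinge=[.478,-.026,.062]).items(): print(n,proj(C,P))
E
```

```text
15.325 [ 0.50176961 -0.22915014  0.16846401] [[0.993, 0.121, -0.001], [0.121, -0.993, -0.003], [-0.002, 0.003, -1.0]] [-0.35  0.47  0.88  1.96 -0.45  0.92 -0.7 ]
bar [309.11471555 221.45838281]
hinge [ 32.30176155 228.54663942]
```

View pics/w7.png

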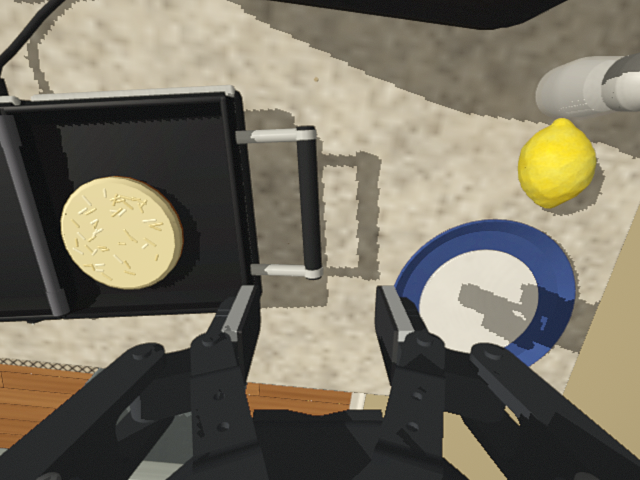

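```bash
python3 - <<'E'
from h import *
C=cam('wrist');o=bot.get_obs();R0=rot(o);p=o['eef_pos']
a=onz(C,(308,130),.05);b=onz(C,(313,275),.05);print(a,b,np.arctan2(*(a-b)[[1,0]]),np.linalg.norm(a-b))
c=onz(C,(10,112),.062);d=onz(C,(58,312),.062);print('hinge',c,d,np.arctan2(*(c-d)[[1,0]]))
e=onz(C,(238,95),.062);f=onz(C,(256,308),.062);print('rim',e,f,np.arctan2(*(e-f)[[1,0]]))
m=(a+b)/2;print('mid',m,'shift',R0.T@(m+[0,0,-.019]-p))
t=np.arctan2(*(a-b)[[1,0]]);n=np.array([-np.sin(t),np.cos(t)]);print('hinge center est',m[:2]+.2*n,'dist of seen hinge', (((c+d)/2)[:2]-m[:2])@n, 'rosti',onz(C,(122,233),.058))
E
```

```text
[ 0.57039804 -0.2122988   0.05      ] [ 0.46113269 -0.22917155  0.05      ] 0.15320983052299203 0.11056042127759433
hinge [ 0.55768954 -0.01725399  0.062     ] [ 0.41043666 -0.03470478  0.062     ] 0.11795887187578556
rim [ 0.58681432 -0.16501639  0.062     ] [ 0.43320893 -0.18797853  0.062     ] 0.1483890536456045
mid [ 0.51576536 -0.22073517  0.05      ] shift [ 0.01417955 -0.00403267  0.13757979]
hinge center est [ 0.48524313 -0.02307791] dist of seen hinge 0.19731259626436956 rosti [ 0.48081158 -0.08474763  0.058     ]
```

Emit:
move_arm(commands=[[[0.006,-0.002,0.02,0,0,-1,0.04],[0.006,-0.002,0.024,0,0,0,0.04],[0,0,0.024,0,0,0,0.04],[0,0,0.024,0,0,0,0.04],[0,0,0.024,0,0,0,0.04],[0,0,0.021,0,0,0,0.04],[0,0,0,0,0,0,0.0],[0,0,0,0,0,0,0.0],[0,0,0,0,0,0,0.0],[0,0,0,0,0,0,0.0]]], squeeze=40)

```text
t: 16.62
eef_pos: [0.5147, -0.2223, 0.0334]
tool_rot: [0.003, 0.997, 0.073, 0.001]
contact_force: [-0.8, -10.0, -3.5]
gripper_width: 0.149
grasp_force: 38.9
```

```bash
cat > arc.py <<'E'
from h import *
import sys
# rows along the arc: from flap f0 to f1 [deg], n rows; in tool axes of the current pose
f0,f1,n=map(float,sys.argv[1:4]);o=bot.get_obs();R0=rot(o);p=o['eef_pos']
print(o['t'],p.round(4),R.from_matrix(R0).as_euler('ZYX',degrees=True).round(1),o['contact_force'].round(1),o['gripper_width'],o['grasp_force'],o['q'].round(2))
yaw=.14;nn=np.array([-np.sin(yaw),np.cos(yaw),0])
H=np.array([.5135,-.221,.050])+.2*nn+[0,0,.012]  # axis point under bar middle
def bar(f):
    f=np.radians(f);yz=np.array([[np.cos(f),np.sin(f)],[-np.sin(f),np.cos(f)]])@[-.2,-.012]
    return H+nn*yz[0]+np.array([0,0,yz[1]])
if len(sys.argv)>4: q=p+[0,0,.019]; H=H+(q-bar(f0))   # refer to the present grasp
g=np.linspace(f0,f1,int(n)+1);P=[p]+[bar(a)-[0,0,.019] for a in g[1:]]
for a,b in zip(P,P[1:]): print((R0.T@(b-a)).round(3).tolist())
E
python3 arc.py 0 90 18 rel
```

```text
16.625 [ 0.5147 -0.2223  0.0334] [ 8.300e+00 -1.000e-01  1.796e+02] [ -0.8 -10.   -3.5] 0.14926468577994462 38.86001229286194 [-0.21  0.67  0.68  2.01 -0.65  0.68 -0.54]
[0.0, 0.0, -0.017]
[0.0, -0.001, -0.017]
[0.0, -0.003, -0.017]
[0.0, -0.004, -0.017]
[0.0, -0.006, -0.017]
[0.0, -0.007, -0.016]
[0.0, -0.008, -0.015]
[0.0, -0.01, -0.015]
[0.0, -0.011, -0.014]
[0.0, -0.012, -0.013]
[0.0, -0.013, -0.012]
[0.0, -0.014, -0.01]
[0.0, -0.015, -0.009]
[0.0, -0.016, -0.008]
[0.0, -0.016, -0.006]
[0.0, -0.017, -0.005]
[0.0, -0.017, -0.003]
[0.0, -0.017, -0.002]
```

Emit:
move_arm(commands=[[[0,0,-0.009,0,0,0,0],[0,0,-0.008,0,0,0,0],[0,-0.001,-0.017,0,0,0,0],[0,-0.003,-0.017,0,0,0,0],[0,-0.004,-0.017,0,0,0,0],[0,-0.006,-0.017,0,0,0,0],[0,-0.007,-0.016,0,0,0,0],[0,-0.008,-0.015,0,0,0,0],[0,-0.01,-0.015,0,0,0,0],[0,-0.011,-0.014,0,0,0,0],[0,-0.012,-0.013,0,0,0,0],[0,-0.013,-0.012,0,0,0,0],[0,-0.014,-0.01,0,0,0,0],[0,-0.015,-0.009,0,0,0,0],[0,0,0,0,0,0,0]]])

```text
t: 18.5
eef_pos: [0.4981, -0.1207, 0.224]
tool_rot: [0.003, 0.997, 0.072, 0.0]
contact_force: [-10.3, -14.4, 17.1]
gripper_width: 0.143
grasp_force: 40.8
```

```bash
python3 arc.py 70 110 10
```

```text
18.5 [ 0.4981 -0.1207  0.224 ] [  8.2  -0.  179.7] [-10.3 -14.4  17.1] 0.14330977634366338 40.76215445995331 [-0.69  0.32  0.99  1.99 -0.31  0.99 -0.98]
[0.001, -0.032, -0.008]
[0.0, -0.013, -0.004]
[0.0, -0.014, -0.003]
[0.0, -0.014, -0.002]
[0.0, -0.014, -0.001]
[0.0, -0.014, -0.0]
[0.0, -0.014, 0.001]
[0.0, -0.014, 0.002]
[0.0, -0.014, 0.002]
[0.0, -0.014, 0.003]
```

```bash
sed -i 's/\[.5135,-.221,.050\]/[.5135,-.2255,.050]/; s/bar(a)-\[0,0,.019\]/bar(a)-[0,0,.0166]/' arc.py; python3 arc.py 65 119 18
```

```text
18.5 [ 0.4981 -0.1207  0.224 ] [  8.2  -0.  179.7] [-10.3 -14.4  17.1] 0.14330977634366338 40.76215445995331 [-0.69  0.32  0.99  1.99 -0.31  0.99 -0.98]
[0.001, -0.008, -0.002]
[0.0, -0.01, -0.004]
[0.0, -0.01, -0.004]
[0.0, -0.01, -0.003]
[0.0, -0.01, -0.003]
[0.0, -0.01, -0.002]
[0.0, -0.01, -0.002]
[0.0, -0.01, -0.001]
[0.0, -0.01, -0.001]
[0.0, -0.01, -0.0]
[0.0, -0.01, 0.001]
[0.0, -0.01, 0.001]
[0.0, -0.01, 0.002]
[0.0, -0.01, 0.002]
[0.0, -0.01, 0.003]
[0.0, -0.01, 0.003]
[0.0, -0.01, 0.004]
[0.0, -0.01, 0.004]
```

Emit:
move_arm(commands=[[[0,-0.007,-0.005,0,0,0,0],[0,-0.01,-0.004,0,0,0,0],[0,-0.01,-0.004,0,0,0,0],[0,-0.01,-0.003,0,0,0,0],[0,-0.01,-0.003,0,0,0,0],[0,-0.01,-0.002,0,0,0,0],[0,-0.01,-0.002,0,0,0,0]]])

```text
t: 19.38
eef_pos: [0.4871, -0.052, 0.2452]
tool_rot: [0.001, 0.997, 0.072, -0.002]
contact_force: [-13.6, -6.6, 14.6]
gripper_width: 0.145
grasp_force: 42.9
```

```bash
python3 arc.py 86 128 14
```

```text
19.375 [ 0.4871 -0.052   0.2452] [  8.3   0.2 179.9] [-13.6  -6.6  14.6] 0.14505365509361925 42.86144435405731 [-0.89  0.23  1.02  2.01 -0.23  1.02 -1.18]
[0.002, -0.009, 0.0]
[0.0, -0.01, -0.001]
[0.0, -0.01, 0.0]
[0.0, -0.01, 0.001]
[0.0, -0.01, 0.001]
[0.0, -0.01, 0.002]
[0.0, -0.01, 0.002]
[0.0, -0.01, 0.003]
[0.0, -0.01, 0.003]
[0.0, -0.01, 0.004]
[0.0, -0.01, 0.004]
[0.0, -0.009, 0.005]
[0.0, -0.009, 0.005]
[0.0, -0.009, 0.006]
```

Emit:
move_arm(commands=[[[-0.001,-0.01,-0.001,0,0,0,0],[-0.001,-0.01,-0.001,0,0,0,0],[-0.001,-0.01,0,0,0,0,0],[0,-0.01,0.001,0,0,0,0],[0,-0.01,0.001,0,0,0,0],[0,-0.01,0.002,0,0,0,0],[0,-0.01,0.002,0,0,0,0],[0,-0.01,0.003,0,0,0,0],[0,-0.01,0.003,0,0,0,0],[0,-0.01,0.004,0,0,0,0],[0,0,0,0,0,0,0]]])

```text
t: 20.75
eef_pos: [0.4698, 0.0505, 0.2294]
tool_rot: [-0.0, 0.997, 0.074, -0.002]
contact_force: [-6.6, -0.5, 1.2]
gripper_width: 0.142
grasp_force: 44.1
```

```bash
python3 arc.py 116 181 13
```

```text
20.75 [0.4698 0.0505 0.2294] [   8.5    0.3 -180. ] [-6.6 -0.5  1.2] 0.1420076378445865 44.05412435531616 [-1.1   0.21  0.99  2.07 -0.21  0.98 -1.41]
[0.005, -0.013, 0.006]
[0.0, -0.015, 0.009]
[0.0, -0.014, 0.01]
[0.0, -0.013, 0.011]
[0.0, -0.012, 0.012]
[0.0, -0.011, 0.013]
[0.0, -0.01, 0.014]
[0.0, -0.009, 0.015]
[0.0, -0.007, 0.016]
[0.0, -0.006, 0.016]
[0.0, -0.004, 0.017]
[0.0, -0.003, 0.017]
[0.0, -0.001, 0.017]
```

Emit:
move_arm(commands=[[[0,-0.013,0.006,0,0,0,0],[0,-0.015,0.009,0,0,0,0],[0,-0.014,0.01,0,0,0,0],[0,-0.013,0.011,0,0,0,0],[0,-0.012,0.012,0,0,0,0],[0,-0.011,0.013,0,0,0,0],[0,-0.01,0.014,0,0,0,0],[0,-0.009,0.015,0,0,0,0],[0,-0.007,0.016,0,0,0,0],[0,-0.006,0.016,0,0,0,0],[0,-0.004,0.017,0,0,0,0],[0,-0.003,0.015,0,0,0,0],[0,0,0,0,0,0,0]]])

```text
t: 22.38
eef_pos: [0.4496, 0.1694, 0.0744]
tool_rot: [-0.002, 0.997, 0.076, -0.005]
contact_force: [-12.5, 11.1, 0.8]
gripper_width: 0.145
grasp_force: 50.9
```

```bash
python3 arc.py 178 180 1
```

```text
22.375 [0.4496 0.1694 0.0744] [   8.7    0.6 -179.8] [-12.5  11.1   0.8] 0.14458372843550663 50.85279822349548 [-1.06  0.49  0.72  2.17 -0.54  0.67 -1.38]
[0.008, 0.0, 0.017]
```

Emit:
move_arm(commands=[[[0,0.001,0.007,0,0,0,0],[0,0,0.007,0,0,0,0],[0,0,0.004,0,0,0,0],[0,0,0,0,0,0,0],[0,0,0,0,0,0,0]]])

```text
t: 23.0
eef_pos: [0.4493, 0.1718, 0.0572]
tool_rot: [-0.004, 0.997, 0.078, -0.005]
contact_force: [-13.4, 19.2, 0.8]
gripper_width: 0.145
grasp_force: 51.4
```

Emit:
move_arm(commands=[[[0,-0.003,0.003,0,0,0,0],[0,0,0.002,0,0,0,0],[0,0,0,0,0,0,0],[0,0,0,0,0,0,0]]])

```text
t: 23.5
eef_pos: [0.4492, 0.1722, 0.0521]
tool_rot: [-0.002, 0.997, 0.077, -0.005]
contact_force: [-12.8, 12.5, 0.1]
gripper_width: 0.148
grasp_force: 51.4
```

Emit:
move_arm(commands=[[[0,-0.002,0.003,0,0,0,0],[0,0,0.003,0,0,0,0],[0,0,0,0,0,0,0],[0,0,0,0,0,0,0]]])

```text
t: 24.0
eef_pos: [0.4492, 0.1726, 0.0481]
tool_rot: [-0.003, 0.997, 0.075, -0.005]
contact_force: [-21.0, 5.8, 34.0]
gripper_width: 0.149
grasp_force: 55.1
```

```bash
python3 - <<'E'
from h import *
im=imaging.read_camera('top');cv2.imwrite('pics/t2.png',cv2.resize(im[195:335,205:435,::-1],None,fx=3.4,fy=3.4,interpolation=cv2.INTER_CUBIC))
o=bot.get_obs();print(o['t'],o['contact_force'],o['torque'],o['gripper_width'])
# pale things in the top view
hsv=cv2.cvtColor(im,cv2.COLOR_RGB2HSV);m=cv2.inRange(hsv,(15,50,150),(32,160,255))
n,l,s,c=cv2.connectedComponentsWithStats(m)
for i in range(1,n):
    if s[i,4]>30: print(s[i],c[i].round(1))
E
```

```text
24.05 [-20.95465046   6.12926324  34.17218578] [1.2343848  4.09899839 0.33700835] 0.14505452678465325
[415   0  13   7  48] [420.5   2.9]
[  403     0   237   480 78509] [550.2 221.8]
[211  57  21  19 245] [220.   66.4]
[269 116   8  14  80] [272.4 122.2]
[295 124  20  14 197] [304.4 131. ]
[354 147  39  20 219] [377.  156.4]
[341 164   9  12  42] [344.6 169.2]
[282 197  41  39 312] [298.9 218.2]
[263 225  25  25 208] [275.  236.5]
[270 272  17  17 229] [278.1 280.4]
[621 466  13  14  52] [627.2 472.5]
```

```bash
sed -i 's/^if len.*$//; s/^g=.*$/g=np.linspace(f0,f1,int(n)+1);P=[p+bar(a)-bar(f0) for a in g]/' arc.py; python3 arc.py 180 0 36|paste -sd' '
```

```text
24.05 [0.4492 0.1726 0.0481] [   8.6    0.6 -179.6] [-21.    6.1  34.2] 0.14505452678465325 55.042877197265625 [-1.02  0.54  0.67  2.18 -0.59  0.62 -1.34] [-0.0, 0.002, -0.017] [-0.0, 0.003, -0.017] [-0.0, 0.005, -0.017] [-0.0, 0.006, -0.016] [-0.0, 0.008, -0.016] [-0.0, 0.009, -0.015] [-0.0, 0.01, -0.014] [-0.0, 0.011, -0.013] [-0.0, 0.012, -0.012] [-0.0, 0.013, -0.011] [-0.0, 0.014, -0.01] [-0.0, 0.015, -0.009] [-0.0, 0.016, -0.007] [-0.0, 0.016, -0.006] [-0.0, 0.017, -0.004] [-0.0, 0.017, -0.003] [-0.0, 0.017, -0.001] [-0.0, 0.017, 0.0] [-0.0, 0.017, 0.002] [-0.0, 0.017, 0.003] [-0.0, 0.017, 0.005] [-0.0, 0.016, 0.006] [-0.0, 0.016, 0.008] [-0.0, 0.015, 0.009] [-0.0, 0.014, 0.01] [-0.0, 0.013, 0.011] [-0.0, 0.012, 0.012] [0.0, 0.011, 0.013] [0.0, 0.01, 0.014] [0.0, 0.009, 0.015] [0.0, 0.007, 0.016] [0.0, 0.006, 0.016] [0.0, 0.004, 0.017] [0.0, 0.003, 0.017] [0.0, 0.001, 0.017] [0.0, -0.0, 0.017]
```

Emit:
move_arm(commands=[[[-0.001,0,-0.004,0,0,0,0],[-0.001,0.002,-0.017,0,0,0,0],[0,0.003,-0.017,0,0,0,0],[0,0.005,-0.017,0,0,0,0],[0,0.006,-0.016,0,0,0,0],[0,0.008,-0.016,0,0,0,0],[0,0.009,-0.015,0,0,0,0],[0,0.01,-0.014,0,0,0,0],[0,0.011,-0.013,0,0,0,0],[0,0.012,-0.012,0,0,0,0],[0,0.013,-0.011,0,0,0,0],[0,0.014,-0.01,0,0,0,0],[0,0,0,0,0,0,0]]])

```text
t: 25.68
eef_pos: [0.4646, 0.0819, 0.211]
tool_rot: [-0.005, 0.997, 0.075, -0.002]
contact_force: [-12.7, 13.8, 21.1]
gripper_width: 0.143
grasp_force: 47.7
```

```bash
python3 arc.py 125 125 1; python3 - <<'E'
from h import *
im=imaging.read_camera('top')
# brown food seen in the still half?
hsv=cv2.cvtColor(im,cv2.COLOR_RGB2HSV)[225:300,295:400]
m=cv2.inRange(hsv,(5,60,90),(28,220,255));n,l,s,c=cv2.connectedComponentsWithStats(m)
for i in range(1,n):
    if s[i,4]>30: print(s[i],c[i].round(1)+[295,225],onz(cam('top'),c[i]+[295,225],.058))
E
```

```text
25.675 [0.4646 0.0819 0.211 ] [ 8.600e+00  1.000e-01 -1.795e+02] [-12.7  13.8  21.1] 0.14316793986183815 47.72154450416565 [-1.13  0.23  0.97  2.09 -0.25  0.93 -1.44]
[0.0, 0.0, 0.0]
[ 0  0 19 11 97] [302.5 228.9] [0.65239642 0.07969601 0.058     ]
[ 34  33  22  19 219] [337.7 268.7] [0.44427155 0.04257789 0.058     ]
```

Emit:
move_arm(commands=[[[0,0.015,-0.012,0,0,0,0],[0,0.016,-0.008,0,0,0,0],[0,0.016,-0.006,0,0,0,0],[0,0.017,-0.004,0,0,0,0],[0,0.017,-0.003,0,0,0,0],[0,0.017,-0.001,0,0,0,0],[0,0.017,0,0,0,0,0],[0,0.017,0.002,0,0,0,0],[0,0.017,0.003,0,0,0,0],[0,0.017,0.005,0,0,0,0],[0,0.016,0.006,0,0,0,0],[0,0.016,0.008,0,0,0,0],[0,0.015,0.009,0,0,0,0],[0,0,0,0,0,0,0]]])

```text
t: 27.48
eef_pos: [0.5004, -0.1348, 0.2113]
tool_rot: [0.001, 0.997, 0.073, 0.003]
contact_force: [7.3, -0.3, -0.5]
gripper_width: 0.144
grasp_force: 43.3
```

Forces are negligible; continue down from about 60 degrees.

Emit:
move_arm(commands=[[[0,0.014,0.01,0,0,0,0],[0,0.013,0.011,0,0,0,0],[0,0.012,0.012,0,0,0,0],[0,0.011,0.013,0,0,0,0],[0,0.01,0.014,0,0,0,0],[0,0.009,0.015,0,0,0,0],[0,0.007,0.016,0,0,0,0],[0,0.006,0.016,0,0,0,0],[0,0.004,0.017,0,0,0,0],[0,0.003,0.017,0,0,0,0],[0,0.001,0.012,0,0,0,0],[0,0,0.006,0,0,0,0],[0,0,0,0,0,0,0]]])

```text
t: 29.1
eef_pos: [0.5138, -0.2226, 0.0518]
tool_rot: [0.001, 0.997, 0.074, 0.003]
contact_force: [6.5, 2.8, -0.4]
gripper_width: 0.148
grasp_force: 40.4
```

Emit:
move_arm(commands=[[[0,0.001,0.006,0,0,0,0],[0,0.001,0.006,0,0,0,0],[0,0.001,0.005,0,0,0,0],[0,0,0.004,0,0,0,0],[0,0,0,0,0,0,0]]])

```text
t: 29.72
eef_pos: [0.5142, -0.2223, 0.0338]
tool_rot: [-0.003, 0.997, 0.075, 0.003]
contact_force: [-5.1, 16.1, 38.7]
gripper_width: 0.145
grasp_force: 45.7
```

Emit:
move_arm(commands=[[[0,0,-0.003,0,0,0,0],[0,0,0,0,0,0,0.03],[0,0,0,0,0,0,0.042],[0,0,0,0,0,0,0.042],[0,0,0,0,0,0,0.042],[0,0,-0.02,0,0,0,0.042],[0,0,-0.03,0,0,0,0.042],[0,0,-0.04,0,0,0,0.042],[0,0,-0.04,0,0,0,0.042],[0,0,-0.04,0,0,0,0.042],[0,0,0,0,0,0,0.042]]])

```text
t: 31.1
eef_pos: [0.5123, -0.2272, 0.2072]
tool_rot: [0.001, 0.997, 0.073, 0.003]
contact_force: [-0.2, -0.2, 0.1]
gripper_width: 0.491
grasp_force: 0.0
```

```bash
python3 - <<'E'
from h import *
o=bot.get_obs();print(o['t'],o['eef_pos'],o['contact_force'].round(1))
C=cam('wrist',o)
im=imaging.read_camera('wrist');g=cv2.cvtColor(im,cv2.COLOR_RGB2GRAY)
hsv=cv2.cvtColor(im,cv2.COLOR_RGB2HSV)
print('bar column (dark run)',[ (r,np.where(g[r,280:350]<60)[0][[0,-1]]+280) for r in (170,200,230) if (g[r,280:350]<60).any()])
print('bar pred',proj(C,[.514,-.2235,.05]))
T=cam('top');t=imaging.read_camera('top');h=cv2.cvtColor(t,cv2.COLOR_RGB2HSV)
m=cv2.inRange(h,(3,70,60),(28,230,255));n,l,s,c=cv2.connectedComponentsWithStats(m)
H=np.array([.485,-.027]);y=.14;nn=np.array([-np.sin(y),np.cos(y)]);xx=np.array([np.cos(y),np.sin(y)])
for i in range(1,n):
    if s[i,4]>80 and 290<c[i][0]<410 and 215<c[i][1]<305:
        P=onz(T,c[i],.058)[:2];print(s[i],c[i].round(1),P.round(3),'griddle xy',(P-H)@xx,(P-H)@nn,'rgb',t[l==i].mean(0).round())
red=((t[:,:,0]>120)&(t[:,:,1]<70)&(t[:,:,2]<70)).astype('uint8')
n,l,s,c=cv2.connectedComponentsWithStats(red)
print([ (s[i].tolist(),c[i].round(1)) for i in range(1,n) if s[i,4]>5])
E
```

```text
31.1 [ 0.51226005 -0.22721559  0.207154  ] [-0.2 -0.2  0.1]
bar column (dark run) [(170, array([303, 318])), (200, array([304, 318])), (230, array([305, 319]))]
bar pred [311.77562215 210.95478532]
[329 254  24  24 439] [340.1 265.5] [0.451 0.028] griddle xy -0.02555254415130388 0.05935458677687224 rgb [150.  85.  32.]
[([231, 278, 3, 7, 14], array([231.8, 280.6])), ([235, 284, 8, 10, 16], array([238.2, 289.1]))]
```

```bash
python3 -c "
from station import bot
print(bot.hand_in())"
```

```text
the job is handed in; nothing more can be done
None
```

The job is handed in, but `hand_in()` returned no verdict. By my last measurements the turner hangs by its eye on the free arm, the griddle is open flat, and the rosti lies browned side up in the still half, about 26 mm (x) and 16 mm (y) from the plate's centre.

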